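Park the twin scent diffuser over its drip tray

TASK

Take the sliding hanger by the grip on top of the rail and pull the hanging twin diffuser out over the kerb of its marble rest, then bring it over the round steel drip tray, take the swing out of it so that it hangs still with its foot over the middle of the tray for several seconds, and let go of the grip with everything still at rest. Handle it only by the grip: do not touch the full pots or crossbar, do not let it swing up wildly or knock back against the outside of the rest's kerb, and leave the rest and the other things on the top where they are.

Things in the scene. Friction and masses are not known exactly. Their poses are not given: they have to be found in the camera images.
- rail: fixed counter-top rail: a 18 mm round steel bar, axis 283 mm above the table, on two posts 860 mm apart (22 mm thick, on flat feet). Origin on the table below the middle of the bar; y runs along the bar. The slider travels toward -y of this frame
- slider (a joint): travel of the hanger slider along the rail in m: 0 as built, growing toward -y of the rail; stops at -0.03 and 0.42. At value q its middle (and the pivot) is at rail y = 0.19 - q. Slider mass 0.25 kg, dry friction about 1.2 N: it stays where it is left
- grip (a point): grip point in the middle of the black upright fin on top of the slider, 324 mm above the table. The fin is 24 mm thick along the rail (y), 36 mm across it (x), top at 346 mm; slider block below it 60 mm long, its top at 298 mm. Pinch it from above, fingers closing along the rail. Axes as the rail's
- pendant (a joint): swing angle of the diffuser about its pivot pin, rad: 0 hanging level, positive when its foot is ahead toward -y of the rail (the slider's travel direction). Hardly damped (dies out over about a minute). Slider held: natural angular frequency 5.3 rad/s. Slider acceleration a (m/s^2, toward -y) adds -2.9 a rad/s^2. Nominal mass 0.56 kg, centre of mass 86 mm below the pivot
- pivot (a point): pivot pin of the diffuser, below the slider, 245 mm above the table, 79 mm below the grip point
- foot (a point): centre of the brass ball foot (20 mm diameter) at the lower end of the diffuser's stem, 211 mm below the pivot; the ball's underside hangs 24 mm above the table. Above it, 112 mm below the pivot, a 310 mm brass crossbar along the rail carries a white ceramic pot (54 mm wide, 50 mm high) at each end, 150 mm from the stem
- rest: loose white marble rest, 130 x 116 x 20 mm (116 along the rail), 2 kg, origin centre of underside, axes as the rail's. Rounded kerb round its edges: top at 34.5 mm, 16 mm wide, middle line at y = +-50 mm. The foot starts hanging free inside and overlaps the kerb by 10.5 mm in height: dragged, the diffuser tilts to about 0.3 rad, slips over with the slider about 110 mm past the centre, and swings
- tray: round stainless drip tray fixed on the table below the rail, 116 mm wide, 12 mm high, well below the foot; origin: centre of the underside
- bowl: bystander: white ceramic key bowl, 140 mm wide, 55 mm high; origin at the centre of its underside
- case: bystander: black sunglasses case, 65 x 160 x 45 mm; origin at the centre of its underside
- perfume: bystander: amber glass perfume bottle with black cap, 35 x 55 x 102 mm; origin at the centre of its underside

How it is judged:
By the outcome, as a careful person would: the job done as asked, in the order asked, and still so for the second after the job is handed in, with the robot touching nothing.
It also fails if it takes over 48 s, if anything falls off the work surface, if the arm or the gripper's body presses on something with over 40 N, if the wrist force passes 120 N, or if a joint passes its speed limit or range.

ROBOT

A 6-joint arm with a two-finger parallel gripper is mounted at the origin on the work surface. World frame = base frame: x ahead of the robot, y to its left, z up, the work surface at z = 0. Lengths are in m, angles in rad, forces in N, time in s.
With the tool pointing down it reaches from about 0.35 to 0.775 m from the base axis. Payload 5.5 kg.
Tool frame: the origin (TCP) lies at the very end of the fingers, on their centre line; the grasp point (between the pads) lies 19 mm behind it; x points along the fingers, y is the direction in which the jaws open and shut, and the axes are right-handed (so a half turn about x gives the same grasp; the last joint's range is limited). The gripper opens to 85 mm and grips with 20 to 120 N. Pads are 22 mm wide; open, the fingers measure 114 mm over their backs; the gripper's body (76 mm by 85 mm) begins 54 mm behind the grasp point. The pads swing forward as they close: fully open they stand 13 mm farther back than shut.
Start: joints at [-1.421, 0.313, 0.046, 1.304, 0, 1.431], TCP at [0.164, -0.551, 0.231] pointing down, gripper open.
Joint ranges: [-2.76, 2.76], [-0.86, 1.69], [-1.03, 1.26], [-2.2, 2.34], [-1.47, 1.5], [-3.14, 3.14]. Speed limits (rad/s): [2.57, 2.57, 3.14, 3.14, 3.14, 3.14].

INTERFACE

Orientations are given as a unit quaternion [w, x, y, z].
In Python, from workcell import env gives the robot as it stands.
- The arm moves only by the tool servo_tool, never from a script. Its argument "increments" is a list of rows, each an object with "offset": the shift along the tool's x, y, z in cm, a list of three; "yaw": the turn about the tool's x in degrees. In form: [{"offset": [x, y, z], "yaw": yaw}, ...]. A call has exactly 8 rows; each row is the pose to reach, as a shift and turn from the pose commanded when the call began, along the tool's axes at that moment; what a row does not reach only later rows make up. A row lasts 1/10 s, in which the tool goes at most 50 mm and 8.59 degrees, less where a joint would pass 70% of its speed; a pose out of reach is approached as far as the arm can. A call with a gripper value outside its range is refused whole. "claw" is the opening, from 0 (shut) to 1 (fully open), set as the call begins (left out, the last holds). The fingers move at their own pace and stop on an object; "force" is the grip in N (left out, the last holds). Time passes only in rows, so rows that repeat a pose let the fingers close, or fill a call up. It gives the time, the measured TCP pose, the force and the opening at its end, in the units of the state.
- env.get_state(): the state, without advancing time (a new reading comes with each control period).
- env.read_camera(name): name is "scene" or "top"; returns (picture, depth): 384x512x3 uint8, red, green, blue; 384x512 float32, m along the optical axis (not along the pixel's ray), 0 where there is no reading.
- env.camera_model(name): a dict with "vertical_fov" (degrees; the focal length in pixels is half the picture's height over the tangent of half this angle, whatever the lens; pixels are square), "cx", "cy" (the principal point, pixels), "world_from_camera" (4x4, takes a point from camera to world coordinates). Camera axes: x right, y up, looking along -z (the intrinsics and any distortion apply to the point x, -y, -z); pixel columns grow to the right and rows downward; lengths in m; the calibration is good to about 2 mm. A picture is of the moment at which its call begins. camera_model takes no time and is no camera call.
- env.hand_in(): hands the job in, once; it reports no verdict.
The state is a dict: "clock": time; "joint_pos": joint angles; "qvel": joint speeds; "tau": joint torques, N m; "tcp_pos": TCP position; "orientation": TCP orientation; "wrist_force": force on the tool from outside, world axes, zero at the start; "ft_torque": the same for the moment, N m; "finger_gap": finger opening in m.
Only numpy, scipy, OpenCV 4.12 (cv2) and the standard library are available. Lean on these libraries where they do the work, as an engineer would, in place of code of your own. Each camera call takes 0.05 s, during which the arm holds its last target.

## Working session

There is one attempt and no reset: what is moved stays moved. The work goes in short steps, Python scripts to look and compute and a tool call to move; the robot and the scene stay as the last step left them, time stands still between calls to the robot, and variables do not carry over. Pictures are saved under pics/ and viewed, and the job is handed in when it is done.

Besides the shell and the picture viewer there is one more tool, called after "Emit:" by a JSON object that holds its "method" and its "body", one argument or row to a line. servo_tool: Moves the arm, as the interface text tells. Its arguments: {"type":"object","properties":{"increments":{"type":"array","items":{"type":"object","properties":{"offset":{"type":"array","items":{"type":"number"}},"yaw":{"type":"number"}}}},"claw":{"type":"number"},"force":{"type":"number"}},"required":["increments"]}

```bash
mkdir -p pics; ls; python3 - <<'E'
from workcell import env
import cv2,numpy as np
s=env.get_state();print(s)
for n in("scene","top"):
    p,d=env.read_camera(n);m=env.camera_model(n);print(n,m)
    cv2.imwrite(f"pics/{n}0.png",p[:,:,::-1]);np.savez(f"{n}0.npz",p=p,d=d)
E
```

```text
pics
{'clock': 0.0, 'joint_pos': array([-1.42056984e+00,  3.14002127e-01,  4.49664958e-02,  1.30358009e+00,
        1.40800901e-05,  1.43119622e+00]), 'qvel': array([ 1.23175170e-03, -5.24330172e-05, -1.62965078e-04, -5.37705209e-04,
        1.03180965e-04, -9.26076931e-05]), 'tau': array([ 2.37698632e-04, -4.80630898e+01,  2.98529828e+01,  1.94752071e-02,
       -9.29870180e-05,  1.46685812e-05]), 'tcp_pos': array([ 0.16424503, -0.55051318,  0.23040277]), 'orientation': array([ 0.10146759,  0.69969646,  0.10275413, -0.69969334]), 'wrist_force': array([-0.47327121,  0.61701582, -0.13164691]), 'ft_torque': array([ 0.06110266, -0.01658842, -0.00087193]), 'finger_gap': 0.08542764219465954}
scene {'vertical_fov': 53.271873151435535, 'cx': 253.0489189309131, 'cy': 190.73922956611625, 'world_from_camera': array([[ 0.73654002, -0.3606391 ,  0.57223093,  1.0496349 ],
       [ 0.67605087,  0.41945131, -0.60581831, -0.47029269],
       [-0.02154125,  0.83306665,  0.55275305,  0.63463768],
       [ 0.        ,  0.        ,  0.        ,  1.        ]])}
top {'vertical_fov': 48.059082982030105, 'cx': 252.94330197784024, 'cy': 189.70628351513463, 'world_from_camera': array([[-5.11309683e-03,  9.93068025e-01, -1.17429780e-01,
         5.38737559e-01],
       [-9.99912860e-01, -6.50659786e-03, -1.14863795e-02,
         7.49259527e-04],
       [-1.21708246e-02,  1.17360816e-01,  9.93014758e-01,
         1.14464944e+00],
       [ 0.00000000e+00,  0.00000000e+00,  0.00000000e+00,
         1.00000000e+00]])}
```

View pics/scene0.png

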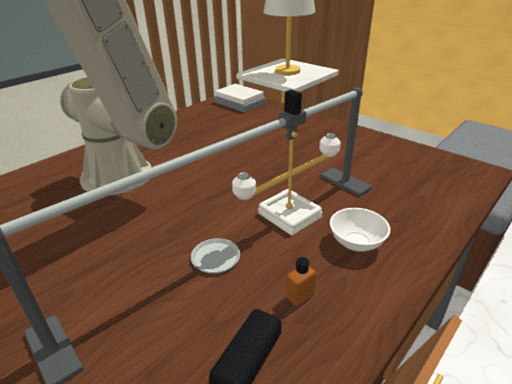

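View pics/top0.png

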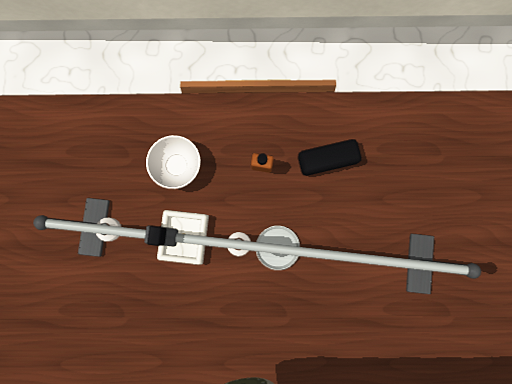

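```bash
cat > h.py <<'E'
import numpy as np,cv2
from workcell import env
def K(m): return 192/np.tan(np.radians(m['vertical_fov']/2))
def cloud(n,d):
    m=env.camera_model(n);f=K(m);v,u=np.mgrid[:384,:512]
    c=np.stack([(u-m['cx'])*d/f,-(v-m['cy'])*d/f,-d],-1);T=m['world_from_camera']
    return c@T[:3,:3].T+T[:3,3]
def ray(n,u,v,z):
    m=env.camera_model(n);f=K(m);T=m['world_from_camera']
    r=T[:3,:3]@np.array([(u-m['cx'])/f,-(v-m['cy'])/f,-1.]);o=T[:3,3]
    return o+r*(z-o[2])/r[2]
E
python3 - <<'E'
from h import *
for n in("top","scene"):
    z=np.load(n+"0.npz");p=z['p'].astype(int);d=z['d'];W=cloud(n,d);ok=d>0
    reg=(abs(W[...,1])<.6)&(W[...,0]>.25)&(W[...,0]<.85)&ok
    hsv=cv2.cvtColor(z['p'],cv2.COLOR_RGB2HSV)
    r=reg&(W[...,2]>.275)&(W[...,2]<.30)&(p.sum(-1)>300); q=W[r]
    vx,vy,x0,y0=cv2.fitLine(q[:,:2].astype(np.float32),cv2.DIST_HUBER,0,.01,.01).ravel()
    print(n,"rail",r.sum(),vx,vy,x0,y0,"zmax",np.percentile(q[:,2],95),"x at y=0",x0-y0*vx/vy,"yrange",q[:,1].min(),q[:,1].max())
    f=reg&(W[...,2]>.305)&(W[...,2]<.36)&(p.sum(-1)<150);q=W[f]
    print("fin",f.sum(),np.percentile(q,[2,50,98],axis=0).round(4).tolist())
    t=f&(W[...,2]>.342);q=W[t];print("fin top",t.sum(),q.min(0),q.max(0),q.mean(0)) if t.any() else 0
    for nm,zl,zh in(("kerb",.028,.04),):
        k=reg&(W[...,2]>zl)&(W[...,2]<zh)&(hsv[...,1]<60)&(hsv[...,2]>150)
        k=cv2.morphologyEx(k.astype(np.uint8),cv2.MORPH_CLOSE,np.ones((3,3)))
        nn,l,s,c=cv2.connectedComponentsWithStats(k)
        for i in range(1,nn):
            if s[i,4]>40:
                q=W[(l==i)&ok][:,:2];print(nm,s[i].tolist(),c[i],cv2.minAreaRect(q.astype(np.float32)))
    k=reg&(W[...,2]>.003)&(W[...,2]<.016)&(hsv[...,1]<70)&(hsv[...,2]>90)
    nn,l,s,c=cv2.connectedComponentsWithStats(k.astype(np.uint8))
    for i in range(1,nn):
        if s[i,4]>60:
            q=W[(l==i)][:,:2];print("flat",s[i].tolist(),cv2.minEnclosingCircle(q.astype(np.float32)))
E
```

```text
top rail 3498 0.11558883 0.99329716 0.5259987 -0.010078824 zmax 0.2935895318109351 x at y=0 0.52717155 yrange -0.4068174019674495 0.4384221831453946
fin 310 [[0.5333, 0.1816, 0.3078], [0.55, 0.1901, 0.3449], [0.5667, 0.2048, 0.3486]]
fin top 225 [0.53163783 0.18124512 0.34200521] [0.56860861 0.20670698 0.34938384] [0.55004197 0.19370968 0.34565128]
kerb [150, 140, 47, 46, 385] [170.14025974 158.27532468] ((0.7444780468940735, 0.2216595709323883), (0.11996221542358398, 0.11841287463903427), 56.41630554199219)
kerb [162, 210, 45, 26, 401] [185.63840399 218.52618454] ((0.5891870856285095, 0.19309449195861816), (0.11589013785123825, 0.05347808822989464), 79.72248840332031)
kerb [157, 245, 46, 19, 391] [180.8797954 255.9769821] ((0.5052828788757324, 0.2029751092195511), (0.04573369771242142, 0.11646737158298492), 0.232286274433136)
flat [159, 148, 34, 34, 739] ((0.7422862648963928, 0.22179827094078064), 0.046518776565790176)
flat [83, 198, 24, 25, 379] ((0.6214218139648438, 0.43366682529449463), 0.03864450752735138)
flat [257, 226, 42, 20, 455] ((0.5348685383796692, -0.04947822540998459),
[... 1104 characters left out ...]
, 0.02349076233804226), 16.63599967956543)
flat [350, 179, 19, 14, 73] ((0.6215893030166626, 0.4315608739852905), 0.03744643181562424)
flat [258, 209, 64, 26, 229] ((0.5481913089752197, 0.19827426970005035), 0.08721251785755157)
flat [340, 226, 36, 17, 403] ((0.7407079935073853, 0.22628425061702728), 0.042311474680900574)
flat [191, 238, 49, 35, 1308] ((0.5203338861465454, -0.0477345734834671), 0.05991498753428459)
flat [47, 315, 21, 25, 188] ((0.4419265389442444, -0.3892210125923157), 0.036316219717264175)
flat [25, 327, 17, 25, 133] ((0.4327196478843689, -0.4331117868423462), 0.032325100153684616)
flat [38, 347, 43, 37, 590] ((0.5227352380752563, -0.42139506340026855), 0.03873639553785324)
```

```bash
python3 - <<'E'
from h import *
from scipy.spatial.transform import Rotation as R
s=env.get_state();q=s['orientation'];M=R.from_quat(np.r_[q[1:],q[0]]).as_matrix();print(M.round(4))
# tray outline from scene+top, white mask outer circle at z=.012
rd=np.array([.1160,.9932]);g=np.array([.550,.1937])
for n in("top","scene"):
    z=np.load(n+"0.npz");hsv=cv2.cvtColor(z['p'],cv2.COLOR_RGB2HSV);W=cloud(n,z['d'])
    k=(np.hypot(W[...,0]-.5205,W[...,1]+.0475)<.08)&(W[...,2]<.03)&(hsv[...,1]<80)&(hsv[...,2]>90)
    pts=np.argwhere(k)[:,::-1].astype(np.float32);h=cv2.convexHull(pts)[:,0]
    P=np.array([ray(n,u,v,.012)[:2] for u,v in h]).astype(np.float32)
    c,r=cv2.minEnclosingCircle(P);e=cv2.fitEllipse(P);print(n,c,r,e, "along -y from fin",-(np.array(c)-g)@rd,"across",(np.array(c)-g)@np.array([rd[1],-rd[0]]))
# offset to pre-grasp
for tgt in([.550,.1937,.42],):
    print((M.T@(np.array(tgt)-s['tcp_pos'])*100).round(2))
ry=M[:,1];print("toolY angle",np.degrees(np.arctan2(ry[1],ry[0])),"rail",np.degrees(np.arctan2(rd[1],rd[0])))
E
```

```text
[[-2.000e-04  2.858e-01 -9.583e-01]
 [ 1.700e-03 -9.583e-01 -2.858e-01]
 [-1.000e+00 -1.700e-03 -2.000e-04]]
top (0.5170024037361145, -0.04355546459555626) 0.07421251386404037 ((0.5215296745300293, -0.04267670959234238), (0.11255031824111938, 0.14476525783538818), 171.60598754882812) along -y from fin 0.2394698486029172 across -0.00525157871620659
scene (0.5199519395828247, -0.04752494394779205) 0.060162920504808426 ((0.5201305747032166, -0.04658167064189911), (0.11681743711233139, 0.11951655894517899), 69.47587585449219) along -y from fin 0.2430701893373394 across -0.0018616401083946625
[-18.84 -60.33 -58.24]
toolY angle -73.39627221553413 rail 83.33836602872354
```

Emit:
{"method": "servo_tool", "body": {
  "increments": [
    {"offset": [-3.8, -2.2, -2.1], "yaw": -8.5},
    {"offset": [-7.6, -4.3, -4.2], "yaw": -17},
    {"offset": [-11.4, -6.5, -6.3], "yaw": -25.5},
    {"offset": [-15.2, -8.6, -8.3], "yaw": -34},
    {"offset": [-19, -10.8, -10.4], "yaw": -42.5},
    {"offset": [-19, -14, -13.6], "yaw": -51},
    {"offset": [-19, -17.3, -16.7], "yaw": -59.5},
    {"offset": [-19, -20.5, -19.8], "yaw": -68}
  ],
  "claw": 1,
  "force": 60
}}

```text
clock: 0.9
tcp_pos: [0.2959, -0.2965, 0.4213]
orientation: [0.477, 0.522, 0.477, -0.522]
wrist_force: [0.7, -0.2, 0.8]
finger_gap: 0.0856
```

```bash
cat >> h.py <<'E'
from scipy.spatial.transform import Rotation as R
def rel(tgt):
    s=env.get_state();q=s['orientation'];M=R.from_quat(np.r_[q[1:],q[0]]).as_matrix()
    ry=M[:,1];print("t",s['clock'],"tcp",s['tcp_pos'].round(4),"rel",(M.T@(np.array(tgt)-s['tcp_pos'])*100).round(2),"yawneeded(about tool x)",np.degrees(np.arctan2(ry[1],ry[0]))-83.34,"gap",s['finger_gap'],"F",s['wrist_force'].round(2),"xdown",M[:,0].round(4))
    return s,M
E
python3 -c "
from h import *
rel([.55,.1937,.42]);print(env.get_state()['joint_pos'])
print(ray('top',278,248,.012),ray('top',278,248,.01))"
```

```text
t 0.9 tcp [ 0.2959 -0.2965  0.4213] rel [  0.13  20.96 -51.09] yawneeded(about tool x) -88.43458873765348 gap 0.0856497327899363 F [ 0.75 -0.16  0.82] xdown [ 3.e-04 -2.e-04 -1.e+00]
[-9.78764017e-01  2.47137615e-02  1.60425672e-01  1.70614326e+00
  1.56561515e-04  6.80949718e-01]
[ 0.51933567 -0.05064624  0.012     ] [ 0.51930141 -0.05073699  0.01      ]
```

Emit:
{"method": "servo_tool", "body": {
  "increments": [
    {"offset": [0, 1.8, -4.4], "yaw": -8},
    {"offset": [0, 3.6, -8.8], "yaw": -16},
    {"offset": [0, 5.4, -13.2], "yaw": -24},
    {"offset": [0, 7.2, -17.6], "yaw": -32},
    {"offset": [0, 9.0, -22], "yaw": -40},
    {"offset": [0, 10.8, -26.4], "yaw": -48},
    {"offset": [0, 12.6, -30.8], "yaw": -56},
    {"offset": [0, 14.4, -35.2], "yaw": -64}
  ]
}}

```text
clock: 1.7
tcp_pos: [0.4723, 0.0409, 0.4211]
orientation: [0.681, 0.189, 0.681, -0.189]
wrist_force: [0.7, -0.2, 0.5]
finger_gap: 0.0853
```

```bash
python3 -c "
from h import *
rel([.55,.1937,.42])"
```

```text
t 1.7 tcp [0.4723 0.0409 0.4211] rel [ 0.1  17.1  -1.22] yawneeded(about tool x) -24.38771448152663 gap 0.08528124879090937 F [ 0.66 -0.21  0.52] xdown [-2.e-04 -2.e-04 -1.e+00]
```

Emit:
{"method": "servo_tool", "body": {
  "increments": [
    {"offset": [0, 4.3, -0.3], "yaw": -6.1},
    {"offset": [0, 8.6, -0.6], "yaw": -12.2},
    {"offset": [0, 12.9, -0.9], "yaw": -18.3},
    {"offset": [0, 16.2, -1.2], "yaw": -24.3},
    {"offset": [0, 17.1, -1.2], "yaw": -24.4},
    {"offset": [0, 17.1, -1.2], "yaw": -24.4},
    {"offset": [0, 17.1, -1.2], "yaw": -24.4},
    {"offset": [0, 17.1, -1.2], "yaw": -24.4}
  ]
}}

```text
clock: 2.5
tcp_pos: [0.5503, 0.1898, 0.4218]
orientation: [0.706, 0.044, 0.706, -0.044]
wrist_force: [0.6, 0.4, 0.4]
finger_gap: 0.0851
```

```bash
python3 - <<'E'
from h import *
rel([.55,.1937,.308])
for n in("scene","top"):
    p,d=env.read_camera(n);cv2.imwrite(f"pics/{n}1.png",p[:,:,::-1]);np.savez(f"{n}1.npz",p=p,d=d)
E
```

```text
t 2.5 tcp [0.5503 0.1898 0.4218] rel [11.38  0.38 -0.09] yawneeded(about tool x) -0.4558251506451825 gap 0.08508013929599421 F [0.57 0.38 0.44] xdown [ 4.e-04 -3.e-04 -1.e+00]
```

View pics/scene1.png

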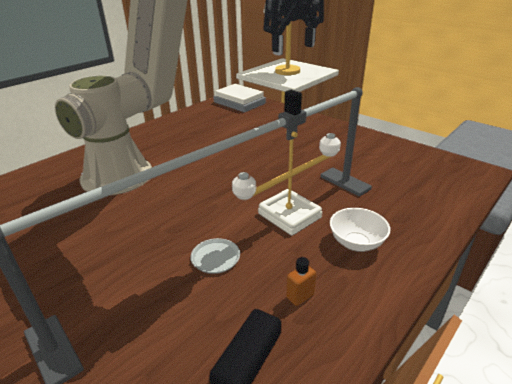

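View pics/top1.png

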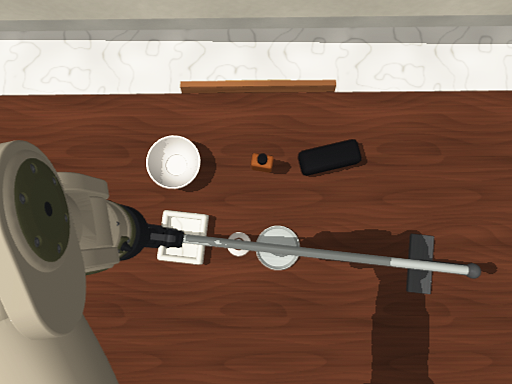

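Emit:
{"method": "servo_tool", "body": {
  "increments": [
    {"offset": [3.5, 0.1, 0], "yaw": -0.2},
    {"offset": [7, 0.2, 0], "yaw": -0.4},
    {"offset": [9.5, 0.3, 0], "yaw": -0.4},
    {"offset": [11, 0.3, 0], "yaw": -0.4},
    {"offset": [11.4, 0.3, 0], "yaw": -0.4},
    {"offset": [11.4, 0.3, 0], "yaw": -0.4},
    {"offset": [11.4, 0.3, 0], "yaw": -0.4},
    {"offset": [11.4, 0.3, 0], "yaw": -0.4}
  ]
}}

```text
clock: 3.4
tcp_pos: [0.5517, 0.194, 0.3087]
orientation: [0.707, 0.041, 0.705, -0.041]
wrist_force: [-0.1, -0.6, 0.7]
finger_gap: 0.0854
```

```bash
python3 - <<'E'
from h import *
rel([.55,.1937,.308])
p,d=env.read_camera("scene");cv2.imwrite(f"pics/scene2.png",cv2.resize(p[40:220,180:420,::-1],None,fx=3,fy=3))
E
```

```text
t 3.4 tcp [0.5517 0.194  0.3087] rel [ 0.07 -0.05 -0.17] yawneeded(about tool x) 0.04555664564442452 gap 0.08538687591936309 F [-0.08 -0.56  0.7 ] xdown [ 2.4e-03  4.0e-04 -1.0e+00]
```

View pics/scene2.png

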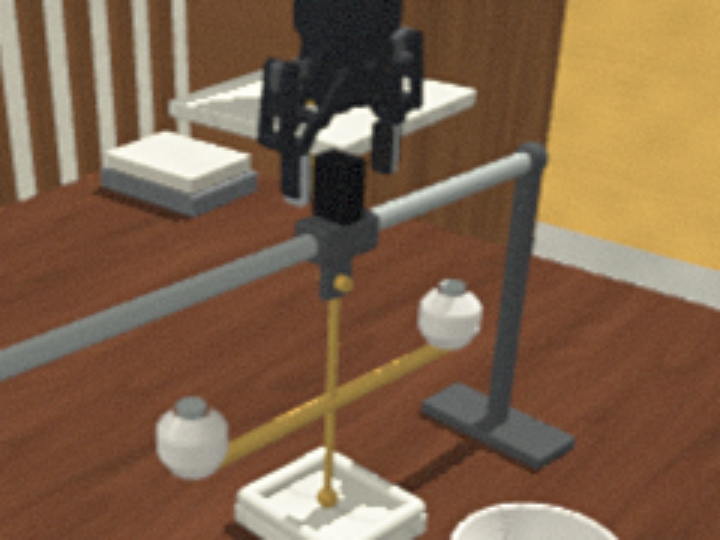

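Emit:
{"method": "servo_tool", "body": {
  "increments": [
    {"offset": [0, 0, -0.1], "yaw": 0},
    {"offset": [0, 0, -0.1], "yaw": 0},
    {"offset": [0, 0, -0.1], "yaw": 0},
    {"offset": [0, 0, -0.1], "yaw": 0},
    {"offset": [0, 0, -0.1], "yaw": 0},
    {"offset": [0, 0, -0.1], "yaw": 0},
    {"offset": [0, 0, -0.1], "yaw": 0},
    {"offset": [0, 0, -0.1], "yaw": 0}
  ],
  "claw": 0.15,
  "force": 60
}}

```text
clock: 4.25
tcp_pos: [0.5501, 0.1943, 0.3074]
orientation: [0.706, 0.041, 0.706, -0.041]
wrist_force: [-1.3, 1.2, 1.5]
finger_gap: 0.0233
```

```bash
python3 - <<'E'
from h import *
rel([.55,.1937,.308])
p,d=env.read_camera("scene");cv2.imwrite(f"pics/scene3.png",cv2.resize(p[40:220,180:420,::-1],None,fx=3,fy=3))
E
```

```text
t 4.25 tcp [0.5501 0.1943 0.3074] rel [-0.06 -0.06 -0.01] yawneeded(about tool x) 0.0665209057779208 gap 0.023277993163317384 F [-1.25  1.23  1.47] xdown [ 2.e-04  1.e-04 -1.e+00]
```

View pics/scene3.png

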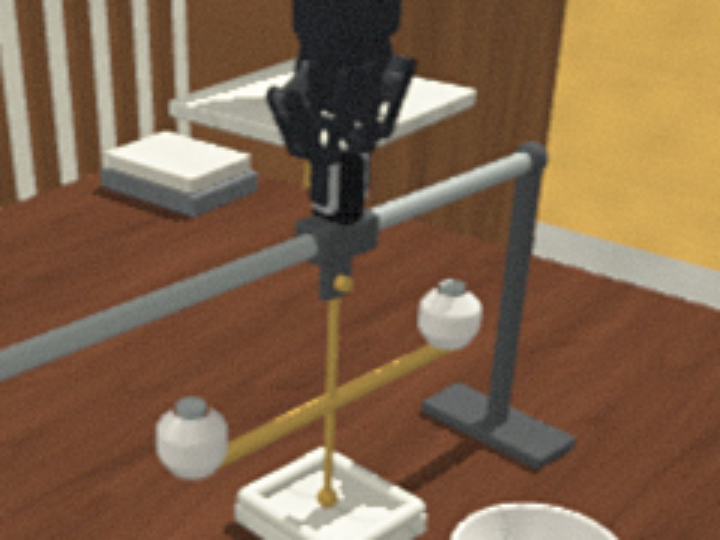

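Emit:
{"method": "servo_tool", "body": {
  "increments": [
    {"offset": [0, -0.2, 0], "yaw": 0},
    {"offset": [0, -0.6, 0], "yaw": 0},
    {"offset": [0, -1.2, 0], "yaw": 0},
    {"offset": [0, -1.8, 0], "yaw": 0},
    {"offset": [0, -2.4, 0], "yaw": 0},
    {"offset": [0, -3.0, 0], "yaw": 0},
    {"offset": [0, -3.6, 0], "yaw": 0},
    {"offset": [0, -4.2, 0], "yaw": 0}
  ]
}}

```text
clock: 5.1
tcp_pos: [0.5452, 0.1519, 0.3073]
orientation: [0.706, 0.041, 0.706, -0.041]
wrist_force: [-1.2, 1.5, 4.1]
finger_gap: 0.0235
```

```bash
cat >>h.py <<'E'
RD=np.array([.1160,.9932]);T0=np.array([.5501,.1943])
def st():
    s=env.get_state();d=s['tcp_pos'][:2]-T0
    print("t",s['clock'],"s(mm)",round(-1e3*d@RD,2),"across",round(1e3*d@np.array([RD[1],-RD[0]]),2),"z",s['tcp_pos'][2].round(4),"gap",round(s['finger_gap'],4),"F along travel",round(-s['wrist_force'][:2]@RD,2),s['wrist_force'].round(1))
    return -d@RD
def look(tag,n="scene"):
    s0=st();p,d=env.read_camera(n);cv2.imwrite(f"pics/{tag}.png",p[:,:,::-1]);np.savez(f"{tag}.npz",p=p,d=d)
    return s0,p,d
E
python3 - <<'E'
from h import *
look("a1")
E
```

```text
t 5.1 s(mm) 42.7 across 0.07 z 0.3073 gap 0.0235 F along travel -1.36 [-1.2  1.5  4.1]
```

View pics/a1.png

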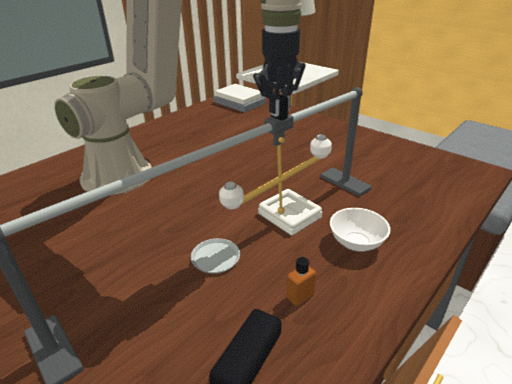

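```bash
cat >>h.py <<'E'
NX=np.array([RD[1],-RD[0]])
def theta(p,d,s,n="scene",verb=True):
    W=cloud(n,d);hsv=cv2.cvtColor(p,cv2.COLOR_RGB2HSV)
    al=-(W[...,:2]-T0)@RD-s; ac=(W[...,:2]-T0)@NX
    k=(d>0)&(abs(ac)<.05)&(abs(al)<.24)&(abs(al)>.07)&(W[...,2]>.05)&(W[...,2]<.235)&(hsv[...,1]<60)&(hsv[...,2]>110)
    nn,l,st_,c=cv2.connectedComponentsWithStats(k.astype(np.uint8))
    C={}
    for sg in(1,-1):
        best=[i for i in range(1,nn) if np.sign(np.median(al[l==i]))==sg]
        if not best: return None
        i=max(best,key=lambda i:st_[i,4]);m=l==i
        C[sg]=np.array([np.median(al[m]),np.median(W[...,2][m])]);
        if verb: print(" pot",sg,st_[i,4],c[i].round(0),C[sg].round(4))
    v=C[1]-C[-1];th=np.arctan2(v[1],v[0])
    # foot: brass ball
    return th
E
python3 - <<'E'
from h import *
z=np.load("scene0.npz");print(theta(z['p'],z['d'],0))
z=np.load("a1.npz");print(theta(z['p'],z['d'],.0427))
E
```

```text
pot 1 478 [244. 186.] [0.1589 0.1753]
 pot -1 363 [330. 145.] [-0.138   0.1739]
0.004774854511630969
 pot 1 485 [231. 195.] [0.1529 0.167 ]
 pot -1 381 [321. 146.] [-0.1424  0.1822]
-0.05158641647182359
```

Emit:
{"method": "servo_tool", "body": {
  "increments": [
    {"offset": [0, -0.4, 0], "yaw": 0},
    {"offset": [0, -0.9, 0], "yaw": 0},
    {"offset": [0, -1.4, 0], "yaw": 0},
    {"offset": [0, -1.9, 0], "yaw": 0},
    {"offset": [0, -2.4, 0], "yaw": 0},
    {"offset": [0, -2.9, 0], "yaw": 0},
    {"offset": [0, -3.4, 0], "yaw": 0},
    {"offset": [0, -3.8, 0], "yaw": 0}
  ]
}}

```text
clock: 5.95
tcp_pos: [0.5409, 0.1143, 0.3074]
orientation: [0.706, 0.041, 0.706, -0.041]
wrist_force: [-1.7, 3.0, 5.3]
finger_gap: 0.0233
```

```bash
python3 - <<'E'
from h import *
s,p,d=look("a2");print(theta(p,d,s))
E
```

```text
t 5.95 s(mm) 80.55 across 0.1 z 0.3074 gap 0.0233 F along travel -2.82 [-1.7  3.   5.3]
 pot 1 473 [224. 207.] [0.1358 0.1438]
 pot -1 387 [314. 141.] [-0.1529  0.2073]
-0.21668461071853656
```

View pics/a2.png

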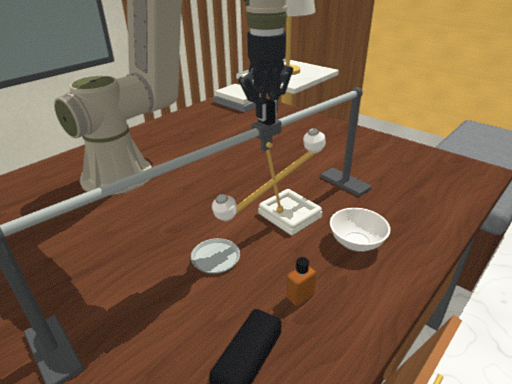

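```bash
cat >plan.py <<'E'
import numpy as np
from scipy.optimize import minimize
W2=5.3**2;tau=.025;dt=.0025
def sim(rows,s0,c0=None,th=None,om=None,slip=None,tail=0.0,v0=0.):
    c0=s0 if c0 is None else c0
    """rows: commanded s at the end of each 0.1 s. slip: theta threshold if stuck at start"""
    k=np.r_[c0,rows];T=.1*len(rows);n=int(round((T+tail)/dt));tt=np.arange(n)*dt
    cmd=np.interp(tt,np.arange(len(k))*.1,k)
    s=s0;v=v0;stuck=slip is not None;S=[];TH=[];OM=[]
    foot=.0355
    for i in range(n):
        a=(cmd[i]-s)/tau**2-2*v/tau   # critically damped
        v+=a*dt;s+=v*dt
        if stuck:
            th=-np.arcsin(min(.99,(s-foot-0.0*0)/.211));om=-v/(.211*np.cos(th))
            if th<=-slip: stuck=False
        else:
            om+=(-W2*np.sin(th)-2.9*a*np.cos(th))*dt;th+=om*dt
        S.append(s);TH.append(th);OM.append(om)
    return np.array(S),np.array(TH),np.array(OM)
def amp(th,om): return np.hypot(th,om/5.3)
E
cat >pb.py <<'E'
from plan import *
def cost(x,full=False):
    r=np.cumsum(x)+.0805;c=0;o=[]
    for sl in(.28,.31,.34,.38):
        S,TH,OM=sim(r,.0805,.081,slip=sl,tail=.05);A=amp(TH[-1],OM[-1]);fm=(S+.211*TH)
        o.append((sl,round(A,3),round(TH.max(),3),round(TH.min(),3),round(S[-1],3)));c+=A**2+.5*max(0,abs(TH).max()-.4)**2
    c+=200*max(0,abs(np.diff(np.r_[0,x,0])).max()-.013)**2+20*(r[-1]-.243)**2+2*np.sum(np.diff(np.r_[0,x,0])**2)
    return (c,o) if full else c
best=None
for g in(.02,.015,.03):
    q=minimize(cost,np.full(8,g),method="Powell",options=dict(maxiter=4000,maxfev=1200))
    if best is None or q.fun<best.fun: best=q
print(best.fun,(best.x*100).round(2),(np.cumsum(best.x)*100).round(2));print(cost(best.x,True)[1])
E
time python3 pb.py
```

```text
nan [nan nan nan nan nan nan nan nan] [nan nan nan nan nan nan nan nan]
[(0.28, np.float64(nan), np.float64(nan), np.float64(nan), np.float64(nan)), (0.31, np.float64(nan), np.float64(nan), np.float64(nan), np.float64(nan)), (0.34, np.float64(nan), np.float64(nan), np.float64(nan), np.float64(nan)), (0.38, np.float64(nan), np.float64(nan), np.float64(nan), np.float64(nan))]plan.py:15: RuntimeWarning: invalid value encountered in arcsin
  th=-np.arcsin(min(.99,(s-foot-0.0*0)/.211));om=-v/(.211*np.cos(th))

real	0m1.910s
user	0m2.250s
sys	0m0.145s
```

```bash
sed -i 's/method="Powell"/method="Powell",bounds=[(-.01,.045)]*8/; s/maxfev=1200/maxfev=3000/' pb.py; time python3 pb.py
```

```text
0.4414497073217457 [ 2.17  1.48 -1.   -1.    0.6   3.28  4.49  2.68] [ 2.17  3.65  2.65  1.65  2.25  5.53 10.02 12.7 ]
[(0.28, np.float64(0.104), np.float64(0.187), np.float64(-0.327), np.float64(0.204)), (0.31, np.float64(0.127), np.float64(0.168), np.float64(-0.346), np.float64(0.204)), (0.34, np.float64(0.162), np.float64(0.152), np.float64(-0.364), np.float64(0.204)), (0.38, np.float64(0.56), np.float64(-0.215), np.float64(-0.496), np.float64(0.204))]
real	0m20.301s
user	0m20.765s
sys	0m0.092s
```

```bash
cat >pc.py <<'E'
from pb import cost
import numpy as np
E
sed -i 's/^best=None/if __name__!="__main__": raise SystemExit\nbest=None/' pb.py
python3 - <<'E'
src=open('pb.py').read().split('if __name__')[0];exec(src)
for x in([1,2,2,2,2,2,1.5,.5],[1,1.5,1.5,1.5,1.5,1.5,1.5,1],[1,1,1,1,1,1,1,1],[1.5,2.5,3,3,3,2.5,1.5,.5],[1,1.5,1.5,1,1,1.5,3,3],[1,1.5,1,.5,1,2,3,2],[1,2,3,3,2,1,1,.5],[1.5,1.5,1,.5,.5,2,3.5,3]):
    print(x,sum(x),[tuple(float(v) for v in o) for o in cost(np.array(x)/100,True)[1]])
E
```

```text
[1, 2, 2, 2, 2, 2, 1.5, 0.5] 13.0 [(0.28, 0.391, 0.378, -0.327, 0.21), (0.31, 0.43, 0.401, -0.359, 0.21), (0.34, 0.467, 0.414, -0.389, 0.21), (0.38, 0.511, 0.415, -0.427, 0.21)]
[1, 1.5, 1.5, 1.5, 1.5, 1.5, 1.5, 1] 11.0 [(0.28, 0.331, 0.327, -0.31, 0.189), (0.31, 0.371, 0.35, -0.34, 0.189), (0.34, 0.407, 0.357, -0.368, 0.189), (0.38, 0.455, 0.341, -0.408, 0.189)]
[1, 1, 1, 1, 1, 1, 1, 1] 8 [(0.28, 0.3, 0.299, -0.296, 0.159), (0.31, 0.337, 0.318, -0.324, 0.159), (0.34, 0.374, 0.306, -0.353, 0.159), (0.38, 0.42, 0.234, -0.393, 0.159)]
[1.5, 2.5, 3, 3, 3, 2.5, 1.5, 0.5] 17.5 [(0.28, 0.461, 0.445, -0.346, 0.255), (0.31, 0.509, 0.478, -0.386, 0.255), (0.34, 0.545, 0.497, -0.419, 0.255), (0.38, 0.593, 0.512, -0.463, 0.255)]
[1, 1.5, 1.5, 1, 1, 1.5, 3, 3] 13.5 [(0.28, 0.239, 0.237, -0.31, 0.211), (0.31, 0.279, 0.259, -0.34, 0.211), (0.34, 0.318, 0.267, -0.368, 0.211), (0.38, 0.376, 0.251, -0.404, 0.211)]
[1, 1.5, 1, 0.5, 1, 2, 3, 2] 12.0 [(0.28, 0.237, 0.232, -0.308, 0.198), (0.31, 0.28, 0.255, -0.334, 0.198), (0.34, 0.321, 0.262, -0.356, 0.198), (0.38, 0.392, 0.233, -0.387, 0.198)]
[1, 2, 3, 3, 2, 1, 1, 0.5] 13.5 [(0.28, 0.451, 0.442, -0.337, 0.215), (0.31, 0.486, 0.463, -0.375, 0.215), (0.34, 0.522, 0.475, -0.416, 0.215), (0.38, 0.563, 0.476, -0.467, 0.215)]
[1.5, 1.5, 1, 0.5, 0.5, 2, 3.5, 3] 13.5 [(0.28, 0.195, 0.217, -0.311, 0.211), (0.31, 0.23, 0.226, -0.338, 0.211), (0.34, 0.267, 0.245, -0.362, 0.211), (0.38, 0.33, 0.244, -0.393, 0.211)]
```

Emit:
{"method": "servo_tool", "body": {
  "increments": [
    {"offset": [0, -1.0, 0], "yaw": 0},
    {"offset": [0, -2.5, 0], "yaw": 0},
    {"offset": [0, -4.0, 0], "yaw": 0},
    {"offset": [0, -5.0, 0], "yaw": 0},
    {"offset": [0, -6.0, 0], "yaw": 0},
    {"offset": [0, -7.5, 0], "yaw": 0},
    {"offset": [0, -10.2, 0], "yaw": 0},
    {"offset": [0, -13.0, 0], "yaw": 0}
  ]
}}

```text
clock: 6.8
tcp_pos: [0.5258, -0.0152, 0.3074]
orientation: [0.706, 0.04, 0.706, -0.041]
wrist_force: [-0.1, 1.7, 5.5]
finger_gap: 0.0235
```

```bash
python3 - <<'E'
from h import *
for i in range(3):
    s,p,d=look(f"b{i}");print(theta(p,d,s,verb=False))
st()
E
```

```text
t 6.8 s(mm) 210.88 across 0.15 z 0.3074 gap 0.0235 F along travel -1.66 [-0.1  1.7  5.5]
0.23401227152230625
t 6.85 s(mm) 215.26 across 0.16 z 0.3074 gap 0.0231 F along travel 6.76 [-3.2 -6.4  2.6]
0.25305857173028695
t 6.9 s(mm) 213.53 across 0.17 z 0.3074 gap 0.0235 F along travel 1.0 [-2.  -0.8  5.5]
0.2726384085437063
t 6.95 s(mm) 212.46 across 0.18 z 0.3074 gap 0.0232 F along travel 1.74 [-1.8 -1.5  5.3]
```

View pics/b2.png

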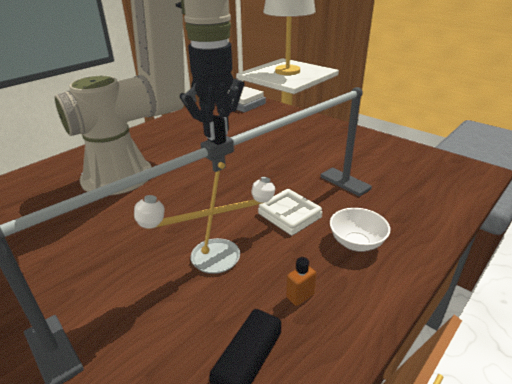

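```bash
cat >>h.py <<'E'
def meas(n=12,fit=True,zero=.004):
    t=[];th=[];ss=[]
    for i in range(n):
        s=env.get_state();t.append(s['clock']);sl=-(s['tcp_pos'][:2]-T0)@RD;ss.append(sl)
        p,d=env.read_camera("scene");th.append(theta(p,d,sl,verb=False)-zero)
    t=np.array(t);th=np.array(th);te=env.get_state()['clock']
    print("theta",th.round(3).tolist(),"s",np.round(ss,4)[[0,-1]])
    A=np.c_[np.cos(5.3*(t-te)),np.sin(5.3*(t-te))];x,*_=np.linalg.lstsq(A,th,rcond=None)
    print("t",te,"theta",x[0].round(4),"omega",(5.3*x[1]).round(4),"amp",np.hypot(*x).round(4),"res",np.std(A@x-th).round(4)); st()
    return x[0],5.3*x[1]
E
python3 -c "
from h import *
meas(10)"
```

```text
theta [0.268, 0.256, 0.222, 0.17, 0.105, 0.032, -0.042, -0.112, -0.178, -0.227] s [0.2125 0.2109]
t 7.45 theta -0.2602 omega -0.5206 amp 0.2782 res 0.0029
t 7.45 s(mm) 210.85 across 0.15 z 0.3074 gap 0.0233 F along travel 1.07 [-2.2 -0.8  4.7]
```

```bash
cat >pd.py <<'E'
from plan import *
import sys
th0,om0,s0,send=map(float,sys.argv[1:5])
def cost(x,full=False):
    r=s0+np.r_[np.cumsum(x),send-s0]
    S,TH,OM=sim(r,s0,th=th0,om=om0,tail=.15);A=amp(TH[-1],OM[-1])
    c=A**2+.3*np.sum(np.diff(np.r_[0,np.diff(np.r_[s0,r]),0])**2)+.1*max(0,r.max()-.33)+.1*max(0,.19-r.min())
    return (r,A,TH.max(),TH.min(),(S+.211*TH).min()) if full else c
q=minimize(cost,np.zeros(7),method="Powell",bounds=[(-.04,.04)]*7,options=dict(maxfev=4000))
r,*o=cost(q.x,True);print("offset y cm",(-(r-s0)*100).round(2),np.round(o,4))
E
python3 pd.py -.260 -.521 .211 .243
```

```text
offset y cm [ 2.12  3.73  3.71  3.73  2.48 -0.43 -2.9  -3.2 ] [ 0.0118  0.1347 -0.2697  0.1481]
```

Emit:
{"method": "servo_tool", "body": {
  "increments": [
    {"offset": [0, 2.1, 0], "yaw": 0},
    {"offset": [0, 3.7, 0], "yaw": 0},
    {"offset": [0, 3.7, 0], "yaw": 0},
    {"offset": [0, 3.7, 0], "yaw": 0},
    {"offset": [0, 2.5, 0], "yaw": 0},
    {"offset": [0, -0.4, 0], "yaw": 0},
    {"offset": [0, -2.9, 0], "yaw": 0},
    {"offset": [0, -3.2, 0], "yaw": 0}
  ]
}}

```text
clock: 8.25
tcp_pos: [0.5219, -0.0489, 0.3074]
orientation: [0.706, 0.041, 0.706, -0.042]
wrist_force: [-1.4, 1.7, 5.9]
finger_gap: 0.0235
```

```bash
python3 -c "
from h import *
meas(14)"
```

```text
theta [0.033, 0.043, 0.052, 0.054, 0.057, 0.05, 0.044, 0.033, 0.019, 0.003, -0.011, -0.024, -0.036, -0.047] s [0.2448 0.243 ]
t 8.95 theta -0.0525 omega -0.0959 amp 0.0556 res 0.0011
t 8.95 s(mm) 243.04 across 0.16 z 0.3074 gap 0.0236 F along travel 0.54 [-2.  -0.3  5.5]
```

```bash
python3 pd.py -.0525 -.0959 .243 .244
python3 - <<'E'
from h import *
# tray rim fit in the initial views, central band under rail excluded
for n in("top","scene"):
    z=np.load(n+"0.npz");hsv=cv2.cvtColor(z['p'],cv2.COLOR_RGB2HSV);W=cloud(n,z['d'])
    k=(np.hypot(W[...,0]-.5205,W[...,1]+.0475)<.075)&(W[...,2]<.03)&(W[...,2]>.0)&(hsv[...,1]<80)&(hsv[...,2]>90)
    k=k.astype(np.uint8);k=cv2.morphologyEx(k,cv2.MORPH_OPEN,np.ones((3,3)));nn,l,s,c=cv2.connectedComponentsWithStats(k)
    keep=np.isin(l,[i for i in range(1,nn) if s[i,4]>150]);ys,xs=np.where(keep);h=cv2.convexHull(np.c_[xs,ys].astype(np.float32))[:,0]
    P=np.array([ray(n,u,v,.012)[:2] for u,v in h])
    from scipy.optimize import least_squares
    f=least_squares(lambda a:np.hypot(P[:,0]-a[0],P[:,1]-a[1])-a[2],[.52,-.048,.058],loss='soft_l1',f_scale=.002)
    c=f.x[:2];print(n,f.x.round(4),"s",-(c-T0)@RD,"ac",(c-T0)@NX,len(P))
E
```

```text
offset y cm [ 0.54  1.05  1.23  1.02  0.57  0.13 -0.1  -0.1 ] [ 0.0005  0.0219 -0.054   0.2303]
top [ 0.5217 -0.0485  0.057 ] s 0.24441925851420684 ac -6.316938358561994e-05 24
scene [ 0.5203 -0.0464  0.059 ] s 0.2425207605548953 ac -0.0016937265152369464 23
```

Emit:
{"method": "servo_tool", "body": {
  "increments": [
    {"offset": [0, 0.5, 0], "yaw": 0},
    {"offset": [0, 1.0, 0], "yaw": 0},
    {"offset": [0, 1.2, 0], "yaw": 0},
    {"offset": [0, 1.0, 0], "yaw": 0},
    {"offset": [0, 0.6, 0], "yaw": 0},
    {"offset": [0, 0.1, 0], "yaw": 0},
    {"offset": [0, -0.1, 0], "yaw": 0},
    {"offset": [0, -0.1, 0], "yaw": 0}
  ]
}}

```text
clock: 9.75
tcp_pos: [0.5219, -0.0481, 0.3073]
orientation: [0.706, 0.04, 0.706, -0.041]
wrist_force: [-2.3, -0.3, 4.1]
finger_gap: 0.0234
```

```bash
python3 -c "
from h import *
meas(24)"
```

```text
theta [0.004, 0.006, 0.009, 0.01, 0.01, 0.009, 0.009, 0.008, 0.003, 0.002, -0.001, -0.002, -0.005, -0.005, -0.007, -0.007, -0.008, -0.009, -0.007, -0.006, -0.004, -0.0, 0.003, 0.004] s [0.244 0.244]
t 10.95 theta 0.0054 omega 0.0382 amp 0.009 res 0.0009
t 10.95 s(mm) 244.01 across 0.17 z 0.3074 gap 0.0236 F along travel 1.51 [-2.4 -1.2  5.2]
```

```bash
python3 pd.py .0054 .0382 .244 .244
```

```text
offset y cm [-0.04 -0.1  -0.16 -0.2  -0.19 -0.13 -0.06 -0.  ] [ 0.      0.0078 -0.0033  0.244 ]
```

Emit:
{"method": "servo_tool", "body": {
  "increments": [
    {"offset": [0, -0.04, 0], "yaw": 0},
    {"offset": [0, -0.1, 0], "yaw": 0},
    {"offset": [0, -0.16, 0], "yaw": 0},
    {"offset": [0, -0.2, 0], "yaw": 0},
    {"offset": [0, -0.19, 0], "yaw": 0},
    {"offset": [0, -0.13, 0], "yaw": 0},
    {"offset": [0, -0.06, 0], "yaw": 0},
    {"offset": [0, 0, 0], "yaw": 0}
  ]
}}

```text
clock: 11.75
tcp_pos: [0.522, -0.0481, 0.3074]
orientation: [0.706, 0.04, 0.706, -0.041]
wrist_force: [-2.2, -1.5, 6.0]
finger_gap: 0.0234
```

```bash
python3 - <<'E'
from h import *
meas(24)
for n in("scene","top"):
    p,d=env.read_camera(n);cv2.imwrite(f"pics/c_{n}.png",p[:,:,::-1]);np.savez(f"c_{n}.npz",p=p,d=d)
# foot: brass pixels low
z=np.load("c_scene.npz");W=cloud("scene",z['d']);hsv=cv2.cvtColor(z['p'],cv2.COLOR_RGB2HSV)
al=-(W[...,:2]-T0)@RD;ac=(W[...,:2]-T0)@NX
k=(z['d']>0)&(abs(ac)<.03)&(abs(al-.244)<.08)&(W[...,2]>.02)&(W[...,2]<.05)&(hsv[...,1]>80)
ys,xs=np.where(k);print(k.sum(),xs.mean(),ys.mean(),al[k].mean(),ac[k].mean(),W[k][:,2].mean())
r=ray("scene",xs.mean(),ys.mean(),.036)[:2];print("foot s,ac",-(r-T0)@RD,(r-T0)@NX)
E
```

```text
theta [-0.002, -0.001, -0.001, -0.001, -0.001, -0.0, 0.001, -0.001, -0.001, 0.0, 0.001, 0.002, 0.0, 0.0, 0.0, -0.0, -0.001, 0.002, 0.0, 0.0, 0.0, -0.001, -0.002, 0.001] s [0.244  0.2439]
t 12.95 theta -0.0009 omega -0.0008 amp 0.0009 res 0.0009
t 12.95 s(mm) 243.91 across 0.17 z 0.3074 gap 0.0238 F along travel 0.58 [-1.3 -0.4  5.8]
49 214.51020408163265 246.6326530612245 0.24495933010661353 0.0035945597859864823 0.04093294181307623
foot s,ac 0.24198860017654483 -0.0011354904262217101
```

View pics/c_scene.png

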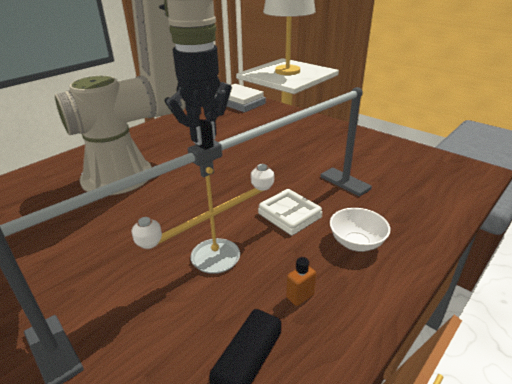

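Emit:
{"method": "servo_tool", "body": {
  "increments": [
    {"offset": [0, 0, 0], "yaw": 0},
    {"offset": [0, 0, 0], "yaw": 0},
    {"offset": [0, 0, 0], "yaw": 0},
    {"offset": [0, 0, 0], "yaw": 0},
    {"offset": [0, 0, 0], "yaw": 0},
    {"offset": [0, 0, 0], "yaw": 0},
    {"offset": [0, 0, 0], "yaw": 0},
    {"offset": [0, 0, 0], "yaw": 0}
  ]
}}

```text
clock: 13.85
tcp_pos: [0.5219, -0.048, 0.3074]
orientation: [0.706, 0.04, 0.706, -0.041]
wrist_force: [-1.3, -0.2, 5.2]
finger_gap: 0.0233
```

Emit:
{"method": "servo_tool", "body": {
  "increments": [
    {"offset": [0, 0, 0], "yaw": 0},
    {"offset": [0, 0, 0], "yaw": 0},
    {"offset": [0, 0, 0], "yaw": 0},
    {"offset": [0, 0, 0], "yaw": 0},
    {"offset": [0, 0, 0], "yaw": 0},
    {"offset": [0, 0, 0], "yaw": 0},
    {"offset": [0, 0, 0], "yaw": 0},
    {"offset": [0, 0, 0], "yaw": 0}
  ]
}}

```text
clock: 14.65
tcp_pos: [0.522, -0.048, 0.3074]
orientation: [0.706, 0.04, 0.706, -0.041]
wrist_force: [-2.0, -0.3, 4.5]
finger_gap: 0.0232
```

Emit:
{"method": "servo_tool", "body": {
  "increments": [
    {"offset": [0, 0, 0], "yaw": 0},
    {"offset": [0, 0, 0], "yaw": 0},
    {"offset": [0, 0, 0], "yaw": 0},
    {"offset": [0, 0, 0], "yaw": 0},
    {"offset": [0, 0, 0], "yaw": 0},
    {"offset": [0, 0, 0], "yaw": 0},
    {"offset": [0, 0, 0], "yaw": 0},
    {"offset": [0, 0, 0], "yaw": 0}
  ]
}}

```text
clock: 15.45
tcp_pos: [0.522, -0.048, 0.3074]
orientation: [0.706, 0.04, 0.706, -0.041]
wrist_force: [-2.3, -0.9, 4.8]
finger_gap: 0.0234
```

Emit:
{"method": "servo_tool", "body": {
  "increments": [
    {"offset": [0, 0, 0], "yaw": 0},
    {"offset": [0, 0, 0], "yaw": 0},
    {"offset": [0, 0, 0], "yaw": 0},
    {"offset": [0, 0, 0], "yaw": 0},
    {"offset": [0, 0, 0], "yaw": 0},
    {"offset": [0, 0, 0], "yaw": 0},
    {"offset": [0, 0, 0], "yaw": 0},
    {"offset": [0, 0, 0], "yaw": 0}
  ]
}}

```text
clock: 16.25
tcp_pos: [0.522, -0.048, 0.3074]
orientation: [0.706, 0.04, 0.706, -0.041]
wrist_force: [-2.5, -0.2, 5.2]
finger_gap: 0.0232
```

```bash
python3 -c "
from h import *
meas(12)"
```

```text
theta [-0.001, -0.001, -0.0, 0.002, -0.0, 0.001, -0.003, -0.001, -0.001, -0.0, -0.001, -0.001] s [0.2439 0.2439]
t 16.85 theta -0.0003 omega 0.004 amp 0.0008 res 0.0009
t 16.85 s(mm) 243.94 across 0.17 z 0.3074 gap 0.0232 F along travel 0.81 [-1.8 -0.6  5.1]
```

Still for 5 s. Release.

Emit:
{"method": "servo_tool", "body": {
  "increments": [
    {"offset": [0, 0, 0], "yaw": 0},
    {"offset": [0, 0, 0], "yaw": 0},
    {"offset": [0, 0, 0], "yaw": 0},
    {"offset": [0, 0, 0], "yaw": 0},
    {"offset": [0, 0, 0], "yaw": 0},
    {"offset": [0, 0, 0], "yaw": 0},
    {"offset": [0, 0, 0], "yaw": 0},
    {"offset": [0, 0, 0], "yaw": 0}
  ],
  "claw": 0.9
}}

```text
clock: 17.65
tcp_pos: [0.5222, -0.0472, 0.3073]
orientation: [0.706, 0.041, 0.706, -0.041]
wrist_force: [0.9, -0.4, -0.4]
finger_gap: 0.077
```

```bash
python3 - <<'E'
from h import *
meas(12)
s,p,d=look("e");cv2.imwrite("pics/e2.png",cv2.resize(p[60:260,100:320,::-1],None,fx=3,fy=3))
E
```

```text
theta [0.001, -0.0, -0.002, 0.0, -0.0, 0.001, -0.0, 0.002, -0.0, 0.0, 0.0, -0.0] s [0.2431 0.2431]
t 18.25 theta 0.0002 omega -0.0016 amp 0.0004 res 0.0008
t 18.25 s(mm) 243.11 across 0.33 z 0.3073 gap 0.0769 F along travel -0.34 [0.6 0.3 0.5]
t 18.25 s(mm) 243.11 across 0.33 z 0.3073 gap 0.0769 F along travel -0.34 [0.6 0.3 0.5]
```

View pics/e2.png

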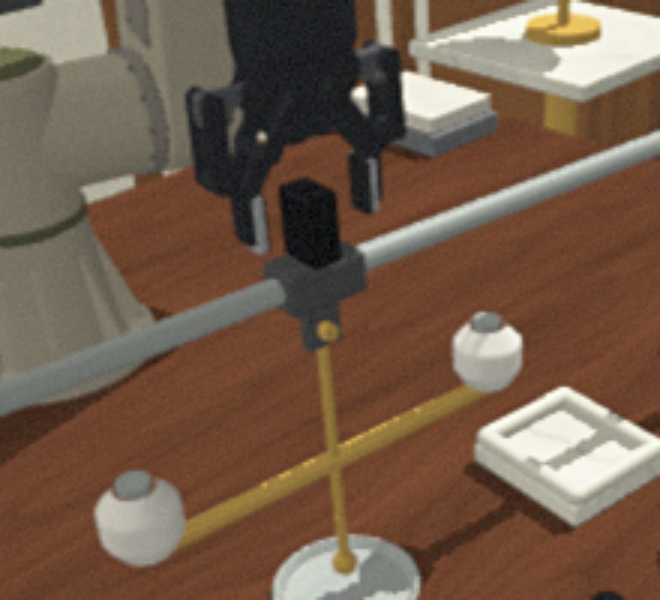

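Released cleanly, fin clear of both fingers, diffuser still. Rise straight up.

Emit:
{"method": "servo_tool", "body": {
  "increments": [
    {"offset": [-1, 0, 0], "yaw": 0},
    {"offset": [-3, 0, 0], "yaw": 0},
    {"offset": [-5, 0, 0], "yaw": 0},
    {"offset": [-7, 0, 0], "yaw": 0},
    {"offset": [-9, 0, 0], "yaw": 0},
    {"offset": [-10, 0, 0], "yaw": 0},
    {"offset": [-10, 0, 0], "yaw": 0},
    {"offset": [-10, 0, 0], "yaw": 0}
  ]
}}

```text
clock: 19.1
tcp_pos: [0.5224, -0.0473, 0.4074]
orientation: [0.706, 0.041, 0.706, -0.041]
wrist_force: [0.5, -1.0, -0.3]
finger_gap: 0.0768
```

```bash
python3 - <<'E'
from h import *
meas(20)
s,p,d=look("f")
z=np.load("scene0.npz");df=np.abs(z['p'].astype(int)-p).sum(-1)[200:,240:]
print("diff px in bystander/rest area",(df>90).sum())
W=cloud("scene",d);hsv=cv2.cvtColor(p,cv2.COLOR_RGB2HSV)
k=(W[...,2]>.028)&(W[...,2]<.04)&(hsv[...,1]<60)&(hsv[...,2]>150)&(np.hypot(W[...,0]-.55,W[...,1]-.198)<.1)
print(cv2.minAreaRect(W[k][:,:2].astype(np.float32)))
E
```

```text
theta [0.0, -0.001, 0.001, 0.0, -0.0, 0.001, -0.001, 0.001, -0.0, 0.001, -0.0, -0.0, -0.001, 0.001, -0.001, -0.001, 0.0, -0.002, -0.001, -0.001] s [0.2431 0.2431]
t 20.1 theta -0.0006 omega 0.0019 amp 0.0007 res 0.0007
t 20.1 s(mm) 243.09 across 0.35 z 0.4073 gap 0.0771 F along travel -0.28 [-0.1  0.3  0.1]
t 20.1 s(mm) 243.09 across 0.35 z 0.4073 gap 0.0771 F along travel -0.28 [-0.1  0.3  0.1]
diff px in bystander/rest area 128
((0.5513635873794556, 0.1992734968662262), (0.1158706396818161, 0.13028469681739807), 84.10344696044922)
```

View pics/f.png

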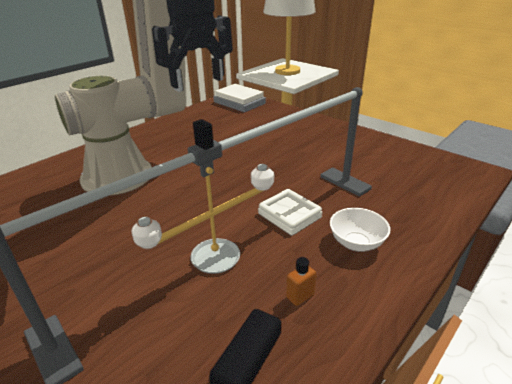

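```bash
python3 -c "
from workcell import env
print(env.hand_in())"
```

```text
the job is handed in; nothing more can be done
None
```

The diffuser now hangs still over the drip tray, the grip is released and the arm is clear. I handed the job in at about 20.1 s of the 48 s allowed.

**What I did:**
- I pinched the fin on the slider and dragged the diffuser slowly over the kerb.
- Once it slipped free I kept the slider moving forward so the foot could not swing back onto the kerb. The largest swing I measured afterwards was about 0.28 rad.
- Three planned slider moves took the swing out, bringing it from 0.28 to 0.056, then 0.009, then about 0.001 rad.
- It then hung still over the tray for about 5 s. I opened the fingers and rose 10 cm straight up.

**Last checks:**
- **Swing:** it was at or below 0.001 rad before release, after release and after the arm withdrew, which is camera noise level.
- **Foot over tray:** the foot's position along the rail is 242 mm. The tray centre measures 242.5 mm in the same camera and 244.4 mm in the top camera, so the two views disagree by about 2 mm. The sideways error is about 1 mm.
- **Rest:** its centre is within about 1 mm of where it started, which is measurement noise.
- **Bowl, case and perfume:** they look unmoved in the last picture. A crude picture comparison over that area and the rest showed 128 changed pixels. I did not trace these; they are probably the arm's and diffuser's shadows.
- **Force:** wrist force readings at the ends of calls stayed under about 10 N.

The camera saw nothing during the roughly 0.8 s in which the foot slipped over the kerb. The claim that it did not knock back rests on the simulated motion and the pictures taken just before and after.

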